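# Refit the plunger of a bench-top paste filler

## Task

Refit the slim plunger of the paste filler: take it from the drying rack by its stem and ease its round nose a good way (more than half, but not fully) into the cylinder's bore, then let go and take a new grip on the neck behind the shoulder and push it fully home, with the shoulder seated against the cylinder's end face, and let go. The seal drags on the stem and must be felt through, never forced: do not jam or ram the plunger against the filler. Leave the thick plunger and everything else where it is.

Things in the scene. Friction and masses are not known exactly. Their poses are not given: they have to be found in the camera images.
- plunger: slim plunger: plain stainless rod, hollow behind, 0.28 to 0.42 kg, 275 mm long, lying level in the rack, axis 61 mm above the bench. From the nose back: stem, diameter 20, length 200 mm, with a half-round nose; shoulder, diameter 38, 10 mm thick; neck, diameter 16, length 56 mm; end button, diameter 24, 9 mm thick. Origin on its axis at the shoulder's front face, y axis towards the nose (roll about it means nothing)
- plunger_grip (a point): point for the first grip, on the stem's axis, 145 mm behind the nose tip, 55 mm ahead of the shoulder's front face; the balance point is about 115 mm behind the nose tip; axes as body plunger
- plunger_nose (a point): tip of the slim plunger's round nose, on its axis; axes as body plunger
- plunger_shoulder (a point): on the slim plunger's axis in the plane of the shoulder's front face, 200 mm behind the nose tip; this face seats on the cylinder's end face; axes as body plunger
- plunger_neck (a point): on the slim plunger's axis, in the middle of the neck, 38 mm behind the shoulder's front face: place for the second grip; axes as body plunger
- bore_mouth (a point): centre of the bore's open end, in the flat end face (60 mm across) of the filler's cylinder, 115 mm above the bench; y axis level along the bore, inwards, z up. Bore diameter 22.4 mm (1.2 mm clear all round the stem), 1.5 mm lead-in, 205 mm deep, so the shoulder meets the end face before the nose meets the bottom. Fixed and stiff: misalignment shows as side force
- lip_seal (a point): on the bore's axis 26 mm inside the mouth: a hidden rubber lip seal that squeezes the stem, drags with about 2 to 8 N from there on and holds the plunger where it is left (its free end then sags by up to 7 mm within the clearance, so lift it back in line while pushing); axes as bore_mouth
- filler: bench-top paste filler, fixed, origin on the bench below bore_mouth, same axes. The cylinder's end faces a free gap of 335 mm up to the fork of the drive housing (130 mm wide, 220 mm high). In the gap only the base, 110 mm wide, top 45 mm high, and two guide bars 43 mm either side of the axis, tops 68 mm high. The cylinder's top is 30 mm above its axis; the hopper stands 140 mm and more beyond the mouth
- rack: grey plastic drying rack, fixed, 200 x 240 mm, base 8 mm high; two stations 84 mm apart, each with two V notches 150 mm apart, tops about 70 mm above the bench, that carry the stem about 15 and 165 mm ahead of the shoulder. Either station may hold the slim plunger; both noses point along the rack's +y. Origin under its centre on the bench
- big_plunger: the wrong plunger: same form but thicker, stem diameter 30 mm; leave it in the rack. Origin on its axis at the front face of its shoulder
- seal_ring: flat black rubber ring, 48 mm across, 7 mm high, on the bench
- pipe_clamp: steel pipe clamp ring, 68 mm across, 14 mm high, on the bench
- brush: cleaning brush lying on the bench
- bowl: steel bowl, 124 mm across, 50 mm high
- grease_jar: white jar, 60 mm across, 60 mm high
- spanner: spanner lying on the bench
- nozzle: conical steel filling nozzle, 44 mm across the foot, 60 mm high, standing

How it is judged:
By the outcome, as a careful person would: the job done as asked, in the order asked, and still so for the second after the job is handed in, with the robot touching nothing.
It also fails if it takes over 72 s, if anything falls off the work surface, if the arm or the gripper's body presses on something with over 40 N, if the wrist force passes 120 N, or if a joint passes its speed limit or range.

## Robot

A 6-joint arm with a two-finger parallel gripper is mounted at the origin on the work surface. World frame = base frame: x ahead of the robot, y to its left, z up, the work surface at z = 0. Lengths are in mm, angles in rad, forces in N, time in s.
With the tool pointing down it reaches from about 325 to 900 mm from the base axis. Payload 3.5 kg.
Tool frame: the origin (TCP) lies on the centre line of the jaws, within the pads' length; the fingertips stand 25 mm ahead of it and the grasp point (between the pads) lies 6 mm ahead of it (bot.tips_ahead is the distance from the TCP to the fingertips, in mm); z points along the fingers, x is the direction in which the jaws open and shut, and the axes are right-handed (so a half turn about z gives the same grasp; the last joint's range is limited). The gripper opens to 85 mm and grips with 20 to 120 N. Pads are 22 mm wide; open, the fingers measure 114 mm over their backs; the gripper's body (76 mm by 85 mm) begins 54 mm behind the grasp point. The pads swing forward as they close: fully open they stand 13 mm farther back than shut.
Start: joints at [1.013, 0.276, -0.026, 1.268, 0, 1.467], TCP at [274.557, 561.462, 219.213] pointing down, gripper open.
Joint ranges: [-3.12, 3.12], [-0.85, 1.88], [-1.08, 1.24], [-1.95, 2.15], [-1.57, 1.53], [-3.14, 3.14]. Speed limits (rad/s): [2.57, 2.57, 3.14, 3.14, 3.14, 3.14].

## Interface

Orientations are given as [roll, pitch, yaw] about the fixed x, y, z axes, in that order (R = Rz(yaw) Ry(pitch) Rx(roll)).
In Python, from workcell import bot gives the robot as it stands.
- The arm moves only by the tool send_rows, never from a script. Its argument "commands" is a list of rows, each a list of 3 entries, a list of its own where there are three numbers: the opening, from -1 (shut) to 1 (fully open), so that 0 is half open, then the shift along the tool's x, y, z in mm, then the turn about the tool's z in degrees. A call has 1 to 10 rows; each row shifts and turns the commanded pose from where the row before left it, along the tool's axes as they then stand; what a row does not reach is not made up. A row lasts 1/12 s, in which the tool goes at most 41.7 mm and 7.16 degrees, less where a joint would pass 70% of its speed; a pose out of reach is approached as far as the arm can. A call with a gripper value outside its range is refused whole. The fingers move at their own pace and stop on an object; "squeeze" is the grip in N (left out, the last holds). Time passes only in rows, so rows that do not move let the fingers close. It gives the time, the measured TCP pose, the force and the opening at its end, in the units of the state.
- bot.sense(): the state, without advancing time (a new reading comes with each control period).
- bot.capture(name): name is "scene" or "side" or "wrist"; returns a dict with "color" (400x640x3 uint8, red, green, blue), "fov_y" (degrees; the focal length in pixels is half the picture's height over the tangent of half this angle, whatever the lens; pixels are square), "cx", "cy" (the principal point, pixels), "R" (3x3) and "t" (3): a world point X has camera coordinates R X + t. Camera axes: x right, y down, z forward; pixel columns grow to the right and rows downward; lengths in mm; the calibration is good to about 2 mm. A picture is of the moment at which its call begins. There is no depth.
- bot.finish_job(): hands the job in, once; it reports no verdict.
The state is a dict: "time_s": time; "joints": joint angles; "joint_velocities": joint speeds; "effort": joint torques, N m; "position": TCP position; "eef_rot": TCP orientation; "wrist_force": force on the tool from outside, world axes, zero at the start; "ft_torque": the same for the moment, N m; "finger_gap": opening from 0.0 (shut) to 1.0 (fully open).
Only numpy, scipy, OpenCV 4.12 (cv2) and the standard library are available. Lean on these libraries where they do the work, as an engineer would, in place of code of your own. Each camera call takes 0.05 s, during which the arm holds its last target. There are 200 camera calls.

## Working session

There is one attempt and no reset: what is moved stays moved. The work goes in short steps, Python scripts to look and compute and a tool call to move; the robot and the scene stay as the last step left them, time stands still between calls to the robot, and variables do not carry over. Pictures are saved under pics/ and viewed, about 8 in all and at most 12, crops included, and the job is handed in when it is done.

Besides the shell and the picture viewer there is one more tool, called after "Call:" by a JSON object that holds its "name" and its "arguments", one argument or row to a line. send_rows: Moves the arm, as the interface text tells. Its arguments: {"type":"object","properties":{"commands":{"type":"array"},"squeeze":{"type":"number"}},"required":["commands"]}

```bash
mkdir -p pics; ls
cat > h.py <<'E'
import numpy as np, cv2
from workcell import bot
from scipy.spatial.transform import Rotation as Rn
def cap(n,f=None):
    c=bot.capture(n)
    if f: cv2.imwrite('pics/'+f,c['color'][:,:,::-1])
    np.savez('cam_'+n+'.npz',**c); return c
def load(n): return dict(np.load('cam_'+n+'.npz'))
def foc(c): return 200/np.tan(np.radians(float(c['fov_y']))/2)
def ray(c,u,v,z):
    f=foc(c); d=c['R'].T@np.array([(u-c['cx'])/f,(v-c['cy'])/f,1]); o=-c['R'].T@c['t']
    return o+d*(z-o[2])/d[2]
def proj(c,X):
    p=c['R']@np.array(X,float)+c['t']; f=foc(c); return np.array([c['cx']+f*p[0]/p[2],c['cy']+f*p[1]/p[2]])
E
python3 - <<'E'
from h import *
s=cap('scene');d=cap('side')
for c in (s,d): print(c['fov_y'],c['cx'],c['cy'],-c['R'].T@c['t'])
cv2.imwrite('pics/both.png',np.vstack([s['color'][:,:,::-1],d['color'][:,:,::-1]])[:, :])
print(bot.sense())
E
```

```text
pics
56.23386990618384 313.67773499985276 206.440260226503 [1031.12355847   67.13810372  822.37367991]
57.4332090423169 317.1650086814425 200.6122350468818 [ 168.61365468 -393.87162425  767.38433427]
{'time_s': 0.1, 'joints': array([ 1.01259966e+00,  2.77135185e-01, -2.77401920e-02,  1.26801510e+00,
        1.65823639e-07,  1.46740477e+00]), 'joint_velocities': array([ 0.00080448, -0.00062586,  0.00446826, -0.00123761,  0.00092643,
        0.00073275]), 'effort': array([ 4.41104012e-04, -4.46707141e+01,  2.96129251e+01,  8.43970862e-03,
       -7.76610068e-05,  1.11127161e-06]), 'position': array([274.16782177, 560.83868031, 218.12463628]), 'eef_rot': array([-3.14137636e+00,  2.08294941e-03,  1.11599144e+00]), 'wrist_force': array([ 0.03666461, -0.05964721, -0.0408645 ]), 'ft_torque': array([-0.03333338, -0.02924534,  0.02105167]), 'finger_gap': 0.9999784686768292}
```

Run:
```python
import cv2,numpy as np
from h import *
a=cv2.cvtColor(load('scene')['color'],cv2.COLOR_RGB2BGR)
cv2.imwrite('pics/scene.png',cv2.resize(a,(800,500)))
a=cv2.cvtColor(load('side')['color'],cv2.COLOR_RGB2BGR)
cv2.imwrite('pics/side.png',cv2.resize(a,(800,500)))
```

```text
(no output)
```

View pics/scene.png

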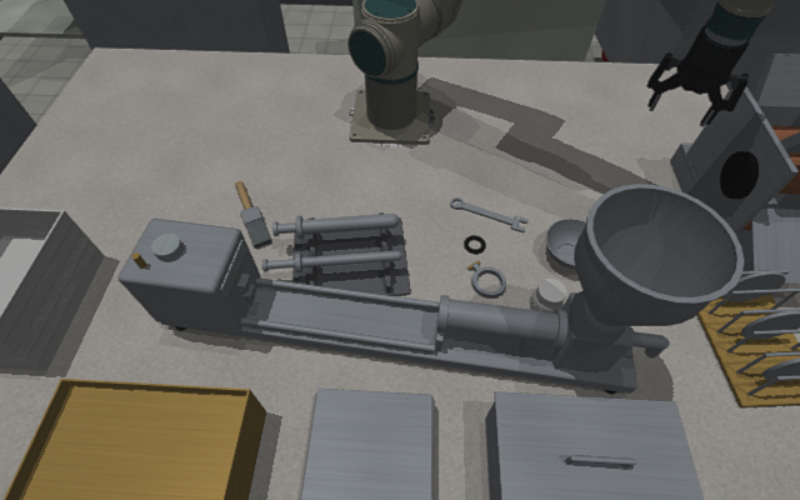

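View pics/side.png

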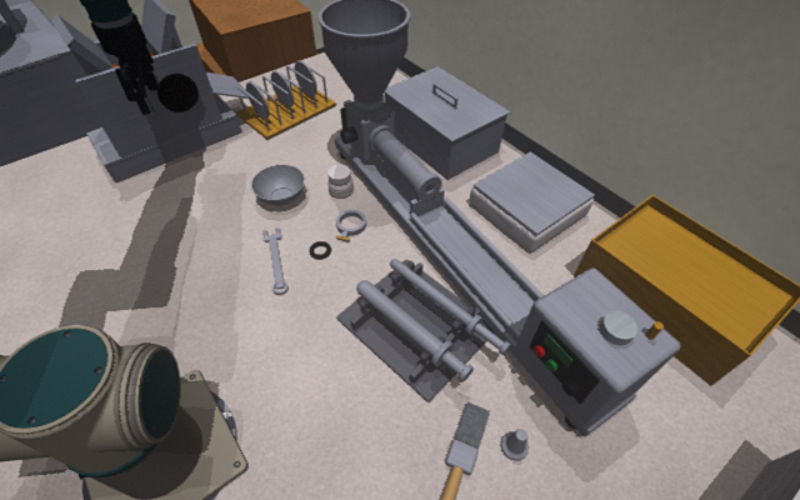

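The slim plunger is the one nearer the filler (scene: nose ≈(400,256), button ≈(265,265)). The mouth is at scene ≈(440,320), side ≈(428,187). Next I'll triangulate these points.

Run:
```python
from h import *
s=load('scene');d=load('side')
for n,c,pts in(('scene',s,[(401,256),(264,265),(440,322)]),('side',d,[(394,264),(505,348),(430,187)])):
    for p,z in zip(pts,(61,61,115)): print(n,ray(c,p[0]/1.25,p[1]/1.25,z).round(1))
def crop(c,x0,y0,x1,y1,k):
    return cv2.resize(cv2.cvtColor(c['color'][y0:y1,x0:x1],cv2.COLOR_RGB2BGR),None,fx=k,fy=k,interpolation=cv2.INTER_CUBIC)
A=crop(s,200,165,400,285,4)   # 800x480
cv2.imwrite('pics/cs.png',A)
B=crop(d,265,125,415,285,3.75)  # 562x600
cv2.imwrite('pics/cd.png',B)
```

```text
scene [500.2  49.7  61. ]
scene [ 536.3 -217.5   61. ]
scene [669.2 122.7 115. ]
side [496.9  43.1  61. ]
side [ 537.3 -216.1   61. ]
side [654.7 125.6 115. ]
```

View pics/cs.png

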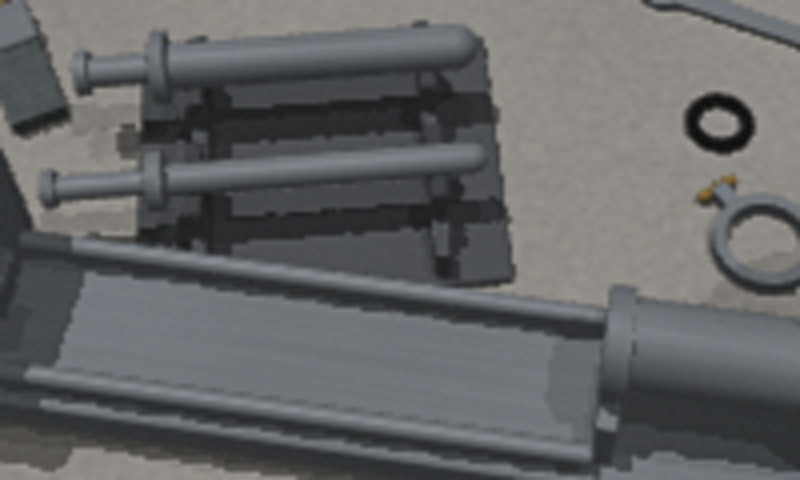

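View pics/cd.png

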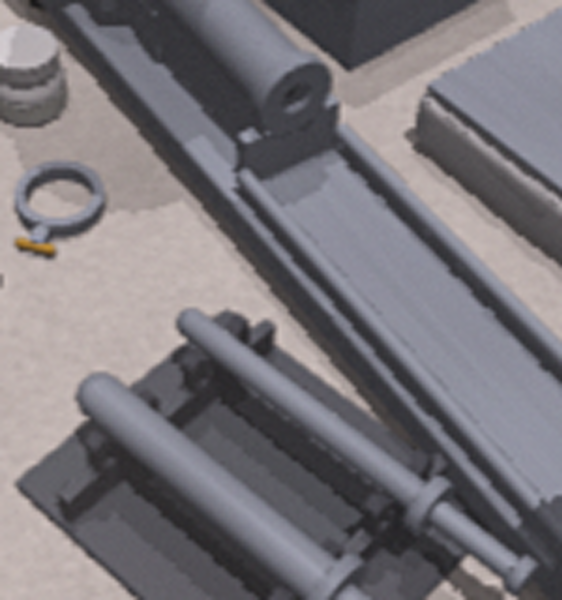

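Scene crop: slim nose tip (488,156), button end (42,189); guide bars run (70,243)-(605,316) and (30,375)-(590,455). Side crop: bore centre (296,95), nose (180,318), bars (245,178)-(515,522) and (345,130)-(562,355).

Run:
```python
from h import *
s=load('scene');d=load('side')
S=lambda u,v,z:ray(s,200+u/4,165+v/4,z)
D=lambda u,v,z:ray(d,265+u/3.75,125+v/3.75,z)
def ln(n,a,b): print(n,a.round(1),b.round(1),'yaw of dir',np.degrees(np.arctan2(*(b-a)[[1,0]])).round(2),'len',np.linalg.norm(b-a).round(1))
ln('plS',S(42,189,61),S(488,156,61)); ln('plD',D(522,571,61),D(180,320,61))
ln('bar1S',S(70,243,68),S(605,316,68)); ln('bar2S',S(30,375,68),S(590,455,68))
ln('bar1D',D(515,522,68),D(245,178,68)); ln('bar2D',D(562,355,68),D(345,130,68))
print('mouth D',D(296,95,115),'mouth S cyl top (620,290)@145',S(608,290,145))
```

```text
plS [ 537.1 -219.1   61. ] [497.6  52.6  61. ] yaw of dir 98.28 len 274.6
plD [ 539.6 -214.5   61. ] [494.3  48.5  61. ] yaw of dir 99.78 len 266.9
bar1S [ 578.9 -191.6   68. ] [610.6 124.7  68. ] yaw of dir 84.27 len 317.9
bar2S [ 665.9 -196.3   68. ] [696.5 116.7  68. ] yaw of dir 84.42 len 314.5
bar1D [ 555.5 -191.9   68. ] [603.9 117.4  68. ] yaw of dir 81.1 len 313.1
bar2D [ 666.1 -125.7   68. ] [691.9 110.7  68. ] yaw of dir 83.77 len 237.8
mouth D [652.7261074  123.61109538 115.        ] mouth S cyl top (620,290)@145 [638.05160978 120.35101633 145.        ]
```

Call:
{"name": "send_rows", "arguments": {
  "commands": [
    [1,[0,0,0],6.9],
    [1,[0,0,0],6.9],
    [1,[0,0,0],6.9],
    [1,[0,0,0],6.9],
    [1,[0,0,0],6.9],
    [1,[0,0,0],6.9],
    [1,[0,0,0],7],
    [1,[0,0,0],7]
  ]
}}

```text
time_s: 0.77
position: [274.3, 561.0, 218.5]
eef_rot: [3.14, 0.001, 0.143]
wrist_force: [0.7, -0.0, -0.2]
finger_gap: 1.0
```

Call:
{"name": "send_rows", "arguments": {
  "commands": [
    [1,[7.2,34,1],0],
    [1,[7.2,34,1],0],
    [1,[7.2,34,1],0],
    [1,[7.2,34,1],0],
    [1,[7.2,34,1],0],
    [1,[7.2,34,1],0],
    [1,[7.2,34,1],0],
    [1,[7.2,34,1],0],
    [1,[7.2,34,1],0],
    [1,[7.2,34,1],0]
  ]
}}

```text
time_s: 1.6
position: [396.1, 234.2, 208.8]
eef_rot: [3.141, 0.0, 0.149]
wrist_force: [0.5, 0.6, 0.5]
finger_gap: 1.001
```

Call:
{"name": "send_rows", "arguments": {
  "commands": [
    [1,[7.2,34,1],0],
    [1,[7.2,34,1],0],
    [1,[7.2,34,1],0],
    [1,[7.2,34,1],0],
    [1,[7.2,34,1],0],
    [1,[7.2,34,1],0],
    [1,[7.2,34,1],0],
    [1,[7.2,34,1],0],
    [1,[7.2,34,1],0],
    [0,[0,0,0],0]
  ]
}}

```text
time_s: 2.43
position: [508.0, -62.1, 199.8]
eef_rot: [3.139, -0.001, 0.143]
wrist_force: [-0.4, 0.4, 0.0]
finger_gap: 0.884
```

Run:
```python
from h import *
w=cap('wrist')
print(bot.sense()['position'],bot.sense()['eef_rot'],bot.sense()['joints'],-w['R'].T@w['t'],w['fov_y'])
cv2.imwrite('pics/w1.png',cv2.cvtColor(w['color'],cv2.COLOR_RGB2BGR))
```

```text
[506.51723207 -59.64562631 199.69642355] [3.14140843e+00 3.29758512e-04 1.44551965e-01] [-2.43845416e-01  8.47964827e-02 -3.00293075e-01  1.18594220e+00
 -2.95383756e-04  1.18239895e+00] [497.89145073   6.21636385 355.08997222] 64.54041958565426
```

View pics/w1.png

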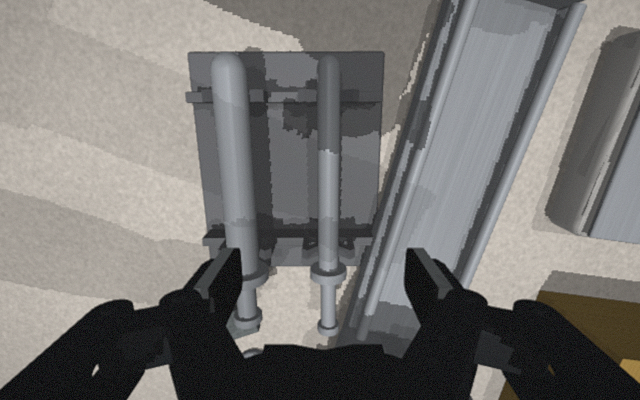

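Wrist view: slim stem along column ≈329, nose tip (330,54), button end (328,334), shoulder front ≈(328,266).

Run:
```python
from h import *
w=load('wrist')
print(ray(w,330,54,61),ray(w,328,334,61),ray(w,328,267,61),ray(w,328.5,200,61))
# stem edges along rows
g=cv2.cvtColor(w['color'],cv2.COLOR_RGB2GRAY).astype(int)
for v in (80,120,140,170,190,210,225): print(v,g[v,308:350])
```

```text
[498.02915249  53.42279268  61.        ] [ 537.60185019 -225.70927052   61.        ] [ 525.72515325 -145.43372894   61.        ] [515.75106245 -74.72281083  61.        ]
80 [ 86  87  66  60  60  60  62  59  58  91  80  76  84  83  89  89  93  93
  99 106 110 111 108 101 100 100  97  94  94  89  88  79  70  66  73  76
  79  72  73  78  76  79]
120 [ 58  57  55  61  62  62  60  64  64  70  73  79  85  89  94  93  99  96
 100 108 111 112 108 103 104  99 101  99  95  92  85  70  63  71  73  78
  75  75  76  75  80  73]
140 [ 90  92  93  94  93  92  95  92  96  79  78  84  91  92  90 101  99 101
 104 113 112 112 109 107 103 103 101  99  93  94  85  74  62  87 114 116
 117 116 113 115 115 117]
170 [ 93  94  96  91  93  96  94  91  94  87  97 112 122 130 134 141 142 146
 153 165 163 164 156 148 144 143 137 132 122 113  91  66  61  68  97 110
 110 106 105 105 107 106]
190 [ 89  91  89  95  89  95  91  94  91  81  89 113 122 130 135 142 144 149
 154 163 163 161 154 148 142 141 135 128 118 110  84  64  59  68  95 106
 106 111 108 107 105 110]
210 [ 96  92  92  98  92  96  94  92  93  87  88 107 120 128 136 143 142 148
 156 161 162 156 151 145 140 142 134 124 117 106  81  64  72  95 107 105
 105 107 106 104 107 108]
225 [ 54  55  58  59  59  56  58  61  57  53  81 101 112 118 121 122 127 133
 136 140 137 137 130 122 122 120 111 107  99  90  67  65  60  64  62  64
  59  61  69  64  65  60]
```

Call:
{"name": "send_rows", "arguments": {
  "commands": [
    [0,[3.5,16.4,0],0],
    [0,[3.4,16.3,0],0],
    [0,[0,0,20],0],
    [0,[0,0,20],0],
    [0,[0,0,20],0],
    [0,[0,0,20],0],
    [0,[0,0,0],0]
  ]
}}

```text
time_s: 3.07
position: [513.1, -86.2, 115.9]
eef_rot: [-3.137, 0.008, 0.15]
wrist_force: [-0.7, -0.1, -0.4]
finger_gap: 0.495
```

Run:
```python
from h import *
w=cap('wrist');s=bot.sense();p=s['position'];print(p,s['eef_rot'],s['finger_gap'])
# re-find stem centre from gradient, rows
g=cv2.GaussianBlur(cv2.cvtColor(w['color'],cv2.COLOR_RGB2GRAY),(5,5),0).astype(int)
cv2.imwrite('pics/w2.png',cv2.cvtColor(w['color'],cv2.COLOR_RGB2BGR))
for y in (-100,-91,-60,-20,20): print(proj(w,[518-(y+91)*.1415,y,61]))
```

```text
[514.49616436 -86.61353756 117.84455751] [-3.13856977  0.0058334   0.15016755] 0.4978252568887134
[328.86338137 233.97176222]
[329.0393081  221.86262113]
[329.67569442 178.05977339]
[330.57386467 116.23818286]
[331.57226358  47.5177937 ]
```

View pics/w2.png

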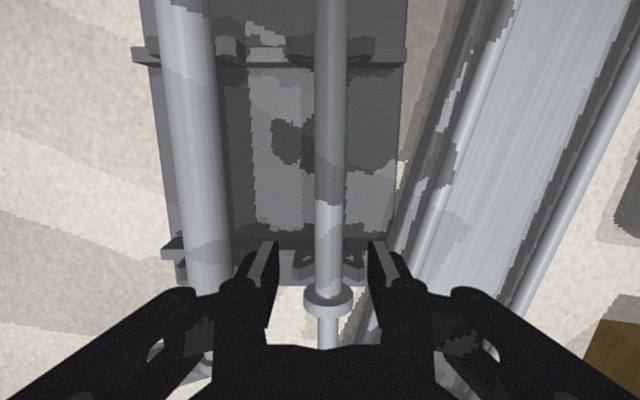

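Call:
{"name": "send_rows", "arguments": {
  "commands": [
    [0,[1,2,15],0],
    [0,[0,0,15],0],
    [0,[0,0,0],0],
    [0,[0,0,0],0],
    [0,[0,0,0],0]
  ]
}}

```text
time_s: 3.53
position: [519.6, -90.1, 91.7]
eef_rot: [3.141, -0.002, 0.15]
wrist_force: [-0.2, -0.7, 0.4]
finger_gap: 0.501
```

Call:
{"name": "send_rows", "arguments": {
  "commands": [
    [0,[-1,0,8],0],
    [0,[0,0,8],0],
    [0,[0,0,8],0],
    [0,[0,0,0],0],
    [0,[0,0,0],0],
    [0,[0,0,0],0]
  ]
}}

```text
time_s: 4.03
position: [517.6, -90.3, 66.0]
eef_rot: [-3.141, 0.001, 0.149]
wrist_force: [-0.1, -0.2, -0.4]
finger_gap: 0.5
```

Call:
{"name": "send_rows", "arguments": {
  "commands": [
    [-0.3,[0,0,0],0],
    [-0.5,[0,0,0],0],
    [-1,[0,0,0],0],
    [-1,[0,0,0],0],
    [-1,[0,0,0],0],
    [-1,[0,0,0],0],
    [-1,[0,0,0],0]
  ],
  "squeeze": 80
}}

```text
time_s: 4.62
position: [517.8, -90.3, 66.3]
eef_rot: [3.142, -0.0, 0.149]
wrist_force: [-0.1, -0.2, -0.3]
finger_gap: -0.001
```

Call:
{"name": "send_rows", "arguments": {
  "commands": [
    [-1,[0,0,-4],0],
    [-1,[0,0,-8],0],
    [-1,[0,0,-15],0],
    [-1,[0,0,-20],0],
    [-1,[0,0,-20],0],
    [-1,[0,0,-20],0],
    [-1,[0,0,0],0],
    [-1,[0,0,0],0]
  ]
}}

```text
time_s: 5.28
position: [519.3, -90.8, 155.2]
eef_rot: [3.14, -0.004, 0.149]
wrist_force: [-0.4, -0.1, -0.6]
finger_gap: -0.001
```

The jaws shut completely, so the grip missed. I'll take a picture to see why.

Run:
```python
from h import *
print(bot.tips_ahead)
s=cap('scene');d=cap('side');w=cap('wrist')
f=lambda c:cv2.cvtColor(c['color'],cv2.COLOR_RGB2BGR)
a=cv2.resize(f(s)[120:285,180:400],(400,300));b=cv2.resize(f(d)[140:340,240:440],(400,400))
o=np.zeros((600,800,3),np.uint8);o[:300,:400]=a;o[:400,400:]=b;o[300:,:400]=cv2.resize(f(w),(400,250))[:300].copy() if 0 else cv2.copyMakeBorder(cv2.resize(f(w),(400,250)),0,50,0,0,cv2.BORDER_CONSTANT)
cv2.imwrite('pics/m1.png',o)
```

```text
25.0
```

View pics/m1.png

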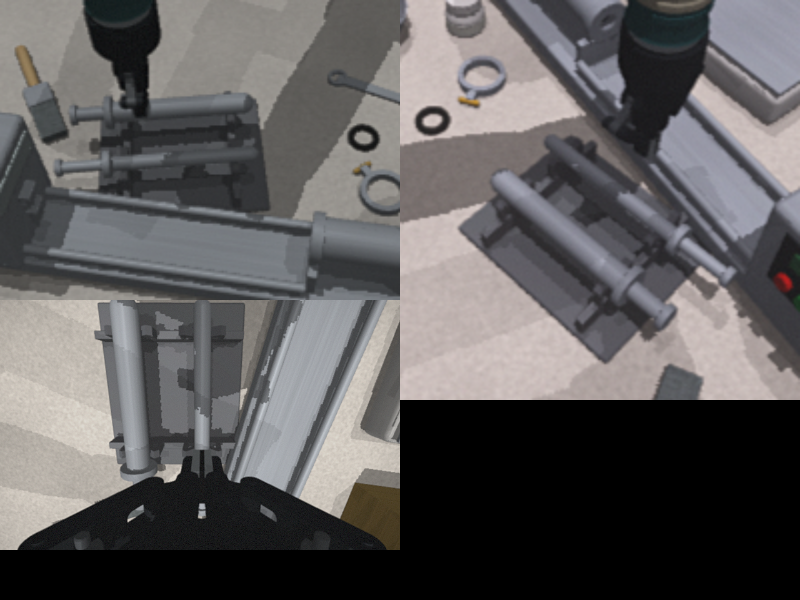

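Fingers are shut above an undisturbed plunger. Fingertips are at about scene (256,181) and side (356,210) in full-image pixels; I'll compare that with the reported pose.

Run:
```python
from h import *
from scipy.optimize import least_squares
s=load('scene');d=load('side');w=load('wrist');print(bot.sense()['position'])
for c in(s,d,w): print([proj(c,[519.3,-90.8,z]).round(0) for z in(130,155)])
r=least_squares(lambda X:np.r_[proj(s,X)-[256,181.6],proj(d,X)-[356,210]],[519,-90,130]);print(r.x,r.fun)
f=lambda c:cv2.cvtColor(c['color'],cv2.COLOR_RGB2BGR)
A=f(s);B=f(d)
for I,c in((A,s),(B,d)):
  for z in(130,):
    cv2.circle(I,tuple(proj(c,[519.3,-90.8,z]).round().astype(int)),2,(0,0,255),-1)
cv2.imwrite('pics/m2.png',np.hstack([cv2.resize(A[120:220,220:300],(400,500)),cv2.resize(B[140:240,310:390],(400,500))]))
```

```text
[516.8318244  -90.04522588 152.22031973]
[array([260., 192.]), array([259., 185.])]
[array([361., 226.]), array([362., 219.])]
[array([326., 232.]), array([326., 249.])]
[516.84394727 -84.46529457 173.41547827] [ 4.5975843  -2.31660295  4.30648818  1.9909122 ]
```

View pics/m2.png

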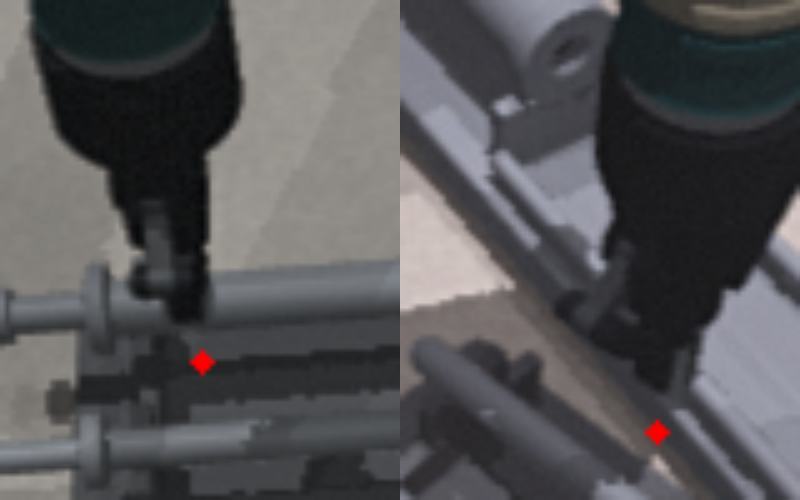

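Both views put the real fingertips about 25 mm higher than reported (at the reported "TCP" height), with no notable lateral offset. That explains the miss. I'll descend until the reported z is about 41.

Call:
{"name": "send_rows", "arguments": {
  "commands": [
    [0,[1,0,0],0],
    [0,[0,0,0],0],
    [0,[0,0,0],0],
    [0,[0,0,0],0],
    [0,[0,0,18],0],
    [0,[0,0,18],0],
    [0,[0,0,18],0],
    [0,[0,0,18],0],
    [0,[0,0,10],0],
    [0,[0,0,0],0]
  ]
}}

```text
time_s: 6.27
position: [516.4, -89.5, 68.6]
eef_rot: [-3.139, 0.005, 0.149]
wrist_force: [-0.0, -0.5, -0.2]
finger_gap: 0.497
```

Call:
{"name": "send_rows", "arguments": {
  "commands": [
    [0,[0,0,6],0],
    [0,[0,0,6],0],
    [0,[0,0,6],0],
    [0,[0,0,6],0],
    [0,[0,0,5],0],
    [0,[0,0,0],0],
    [0,[0,0,0],0]
  ]
}}

```text
time_s: 6.85
position: [518.5, -90.1, 41.9]
eef_rot: [-3.141, 0.001, 0.149]
wrist_force: [0.0, 0.5, 0.5]
finger_gap: 0.502
```

Call:
{"name": "send_rows", "arguments": {
  "commands": [
    [-0.3,[0,0,0],0],
    [-0.5,[0,0,0],0],
    [-1,[0,0,0],0],
    [-1,[0,0,0],0],
    [-1,[0,0,0],0],
    [-1,[0,0,0],0],
    [-1,[0,0,0],0]
  ],
  "squeeze": 80
}}

```text
time_s: 7.43
position: [517.4, -90.5, 42.8]
eef_rot: [3.141, 0.003, 0.149]
wrist_force: [-4.8, -1.3, 6.1]
finger_gap: 0.197
```

Gap of 17 mm with a +6 N lift suggests the pads hold only the upper chord of the stem. I'll open and go 7 mm lower.

Call:
{"name": "send_rows", "arguments": {
  "commands": [
    [0,[0,0,0],0],
    [0,[0,0,0],0],
    [0,[0,0,0],0],
    [0,[0,0,4],0],
    [0,[0,0,3],0],
    [0,[0,0,0],0],
    [0,[0,0,0],0]
  ]
}}

```text
time_s: 8.02
position: [518.3, -90.0, 34.7]
eef_rot: [-3.141, 0.001, 0.149]
wrist_force: [0.4, 0.1, 0.3]
finger_gap: 0.498
```

Call:
{"name": "send_rows", "arguments": {
  "commands": [
    [-0.3,[0,0,0],0],
    [-0.5,[0,0,0],0],
    [-1,[0,0,0],0],
    [-1,[0,0,0],0],
    [-1,[0,0,0],0],
    [-1,[0,0,0],0],
    [-1,[0,0,0],0]
  ],
  "squeeze": 80
}}

```text
time_s: 8.6
position: [517.3, -90.4, 35.4]
eef_rot: [3.141, 0.003, 0.149]
wrist_force: [-5.4, -1.0, 5.3]
finger_gap: 0.207
```

Call:
{"name": "send_rows", "arguments": {
  "commands": [
    [-1,[0,0,-3],0],
    [-1,[0,0,-5],0],
    [-1,[0,0,-8],0],
    [-1,[0,0,-12],0],
    [-1,[0,0,-16],0],
    [-1,[0,0,-16],0],
    [-1,[0,0,-16],0],
    [-1,[0,0,-12],0],
    [-1,[0,0,0],0],
    [-1,[0,0,0],0]
  ]
}}

```text
time_s: 9.43
position: [519.8, -90.4, 124.2]
eef_rot: [3.141, -0.002, 0.149]
wrist_force: [0.1, -0.2, -3.0]
finger_gap: 0.201
```

Run:
```python
from h import *
s=cap('scene');d=cap('side');w=cap('wrist');q=bot.sense();print({k:q[k].round(3) if hasattr(q[k],'round') else q[k] for k in('position','eef_rot','wrist_force','ft_torque','finger_gap')})
f=lambda c:cv2.cvtColor(c['color'],cv2.COLOR_RGB2BGR)
a=cv2.resize(f(s)[140:240,200:333],(400,300));b=cv2.resize(f(d)[140:280,280:420],(400,400));
o=np.zeros((600,800,3),np.uint8);o[:300,:400]=a;o[:400,400:]=b;o[300:550,:400]=cv2.resize(f(w),(400,250))
cv2.imwrite('pics/m3.png',o)
```

```text
{'position': array([517.851, -89.862, 122.148]), 'eef_rot': array([-3.141e+00,  2.000e-03,  1.490e-01]), 'wrist_force': array([-0.065,  0.449, -3.082]), 'ft_torque': array([-0.059, -0.023, -0.022]), 'finger_gap': 0.19996868096718917}
```

View pics/m3.png

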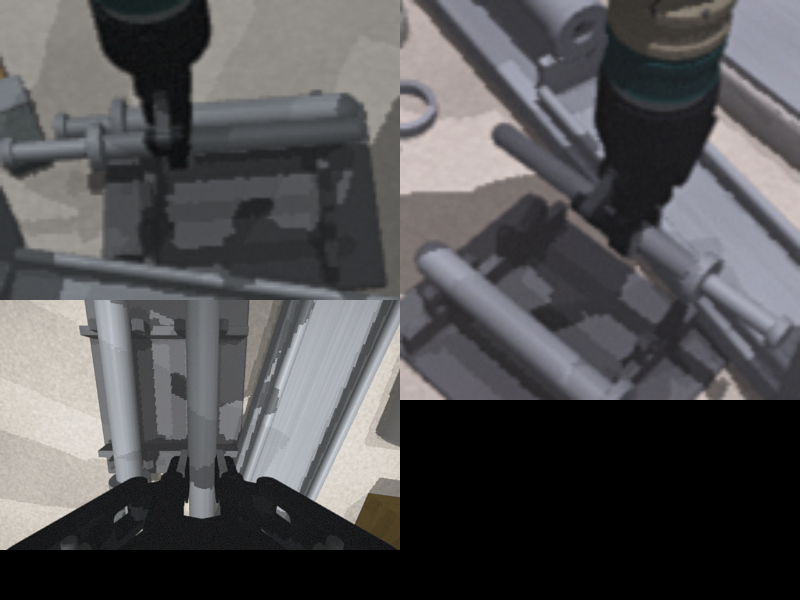

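Plunger is lifted (3.1 N) and held level-looking. Nose is at scene ≈(322,180), side ≈(314,187); button at scene ≈(202,191), side ≈(415,257). I'll triangulate these and plan the approach.

```bash
cat >> h.py <<'E'
from scipy.optimize import least_squares
def tri(obs,x0=(500,0,120)): 
    r=least_squares(lambda X:np.concatenate([proj(c,X)-np.array(p) for c,p in obs]),x0); return r.x.round(1),r.fun.round(1)
E
python3 - <<'E'
from h import *
s=load('scene');d=load('side')
print(tri([(s,(322.5,180)),(d,(314,187.3))]),tri([(s,(201.7,191.7)),(d,(414.8,256.6))]))
print('mouth',tri([(d,(343.9,150.3)),(s,(352.2,257))]), proj(s,[654,122,115]),proj(d,[654,122,115]))
# expected
p=np.array([517.85,-89.86,148]);a=np.array([-np.sin(.1445),np.cos(.1445),0])
for L in (145,-130): X=p+a*L; print(X.round(1),proj(s,X).round(1),proj(d,X).round(1))
E
```

```text
(array([494.4,  49.1, 148.5]), array([-1.5,  0.9, -1.5, -0.9])) (array([ 541.2, -218.1,  149.9]), array([-0.3,  0.1, -0.3, -0.1]))
mouth (array([661. , 126.4, 105.4]), array([ 1.5,  0.8,  1.2, -0.7])) [351.66392731 251.14493263] [344.70645958 150.46513344]
[497.   53.6 148. ] [323. 182.] [312.2 184.9]
[ 536.6 -218.5  148. ] [201.9 190.7] [412.8 258.5]
```

Call:
{"name": "send_rows", "arguments": {
  "commands": [
    [-1,[0,0,0],3],
    [-1,[0,0,0],5],
    [-1,[0,0,0],4.3],
    [-1,[0,0,0],2],
    [-1,[0,-12,0],0],
    [-1,[0,-13,0],0],
    [-1,[0,-13,0],0],
    [-1,[0,-12,0],0]
  ]
}}

```text
time_s: 10.25
position: [523.4, -38.6, 122.7]
eef_rot: [-3.141, 0.001, -0.099]
wrist_force: [0.8, 0.6, -2.4]
finger_gap: 0.204
```

Call:
{"name": "send_rows", "arguments": {
  "commands": [
    [-1,[10,0,0],0],
    [-1,[14,0,0],0],
    [-1,[16,0,0],0],
    [-1,[16,0,0],0],
    [-1,[16,0,0],0],
    [-1,[16,0,0],0],
    [-1,[14,0,0],0],
    [-1,[12,0,0],0],
    [-1,[0,0,0],0],
    [-1,[0,0,0],0]
  ]
}}

```text
time_s: 11.08
position: [637.8, -51.4, 122.9]
eef_rot: [3.141, 0.0, -0.1]
wrist_force: [-1.0, 0.8, -2.6]
finger_gap: 0.202
```

Run:
```python
from h import *
s=cap('scene');d=cap('side');w=cap('wrist');q=bot.sense();print({k:q[k].round(3) if hasattr(q[k],'round') else q[k] for k in('position','eef_rot','wrist_force','ft_torque','finger_gap')})
f=lambda c:cv2.cvtColor(c['color'],cv2.COLOR_RGB2BGR)
o=np.zeros((600,800,3),np.uint8)
o[:340,:544]=cv2.resize(f(w),(544,340))
o[340:600,:520]=cv2.resize(f(s)[185:285,230:430],(520,260))
o[:256,544:]=cv2.resize(f(d)[110:210,290:390],(256,256))
o[340:,540:]=cv2.resize(f(d)[120:250,280:410],(260,260))
cv2.imwrite('pics/m4.png',o)
```

```text
{'position': array([636.211, -51.431, 122.855]), 'eef_rot': array([-3.142e+00,  1.000e-03, -1.000e-01]), 'wrist_force': array([ 0.143, -0.391, -2.972]), 'ft_torque': array([-0.073, -0.01 ,  0.036]), 'finger_gap': 0.20063942229347909}
```

View pics/m4.png

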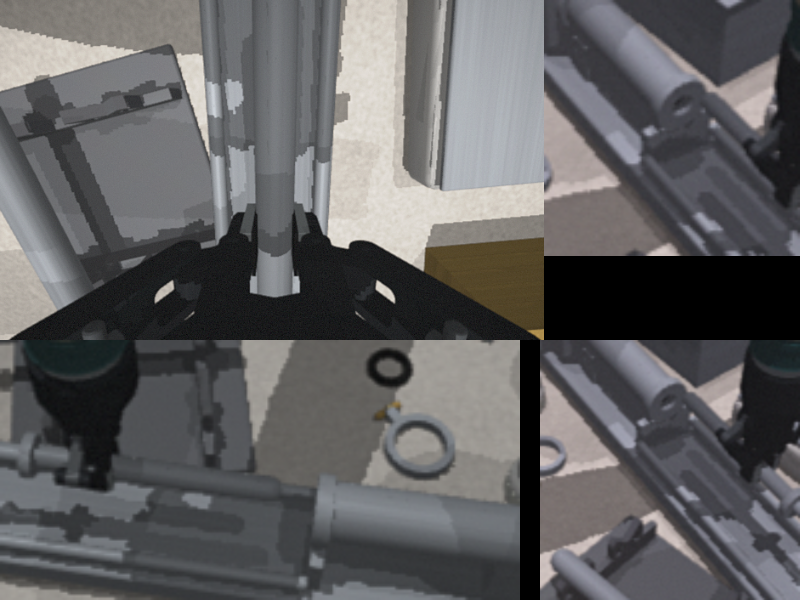

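Wrist view: the stem lies between the two guide bars (left bar ≈ cols 245-262, right ≈ 380-396 in full pixels), nearly parallel. I'll measure rows numerically.

Run:
```python
from h import *
w=load('wrist'); g=cv2.cvtColor(w['color'],cv2.COLOR_RGB2GRAY)
print(-w['R'].T@w['t'], 'axis tilt',(w['R'][2]).round(3))
for v in (10,60,110,160,200,230): print(v,' L',' '.join(map(str,g[v,236:272])),' S',' '.join(map(str,g[v,292:352:1])),' R',' '.join(map(str,g[v,370:404])))
```

```text
[643.46066663  16.90339236 278.22848847] axis tilt [-0.028 -0.268 -0.963]
10  L 96 98 104 108 110 109 118 121 124 130 122 115 109 105 105 105 98 90 82 74 75 92 97 97 98 101 98 108 110 108 110 113 109 108 111 110  S 107 109 110 109 91 75 79 85 88 89 90 91 97 96 105 96 102 100 102 100 104 103 98 100 105 107 110 113 114 118 117 114 118 119 117 119 116 118 117 111 111 109 110 107 108 106 104 107 105 105 106 106 101 99 96 94 94 90 84 96  R 100 88 88 91 84 81 76 78 74 82 87 93 99 101 107 110 113 120 122 128 123 120 113 110 107 110 104 92 98 99 110 128 128 127
60  L 134 134 109 94 100 107 111 113 114 121 125 124 127 128 119 111 111 107 105 98 93 82 79 92 98 96 100 100 106 109 112 112 114 110 115 114  S 91 93 95 87 89 86 87 85 94 92 93 95 103 100 103 103 105 106 109 109 109 99 95 107 111 113 108 117 118 120 120 125 119 121 124 123 121 117 116 115 112 115 108 115 116 112 112 109 108 106 107 106 105 101 101 98 93 91 96 102  R 92 90 92 94 92 86 75 83 91 98 103 108 111 113 116 123 126 129 125 123 115 113 109 104 105 99 102 102 129 198 219 216 212 213
110  L 218 220 217 215 222 179 138 144 160 16
[... 1294 characters left out ...]
110 104 107 103 100 98 93 101 154 170 171 165 167  R 80 103 121 133 146 154 160 175 188 194 194 186 175 166 166 155 144 126 130 139 189 211 210 209 209 206 205 207 207 211 210 212 212 210
230  L 119 120 123 121 119 122 119 123 121 121 122 122 124 105 121 138 149 161 168 171 181 194 193 184 173 161 156 145 137 125 103 86 93 104 103 151  S 141 148 148 149 147 143 147 150 117 87 84 90 90 92 90 94 95 96 99 98 101 102 103 104 100 104 106 106 109 110 103 112 106 111 107 106 104 103 100 103 101 104 103 105 101 99 102 99 100 97 89 89 89 88 150 170 166 164 163 167  R 107 121 139 153 157 164 177 193 196 186 178 175 163 158 147 132 130 129 181 207 205 203 202 200 198 203 204 209 206 207 204 206 208 211
```

Run:
```python
from h import *
w=load('wrist')
for zb in (58,68):
  L=[ray(w,u,v,zb)[:2] for u,v in((244.5,10),(248,60),(250.5,110),(253.5,160),(256.2,200),(258,230))]
  R=[ray(w,u,v,zb)[:2] for u,v in((389.5,10),(387,60),(384,110),(382,160),(380,200),(378,230))]
  for n,P in(('L',L),('R',R)):
    P=np.array(P); k=np.polyfit(P[:,1],P[:,0],1); print(zb,n,'yawdev deg',np.degrees(np.arctan(k[0])).round(2),'x@y=0',k[1].round(1),'x@122',np.polyval(k,122).round(1))
P=np.array([ray(w,u,v,149)[:2] for u,v in((323.5,10),(323,110),(323.2,160),(322.9,200),(323,230))]);k=np.polyfit(P[:,1],P[:,0],1)
print('stem dev',np.degrees(np.arctan(k[0])),'x@0',k[1],'x@122',np.polyval(k,122),P[:,1])
```

```text
58 L yawdev deg 5.7 x@y=0 593.1 x@122 605.3
58 R yawdev deg 5.83 x@y=0 682.9 x@122 695.4
68 L yawdev deg 5.7 x@y=0 595.4 x@122 607.5
68 R yawdev deg 5.83 x@y=0 681.0 x@122 693.5
stem dev 5.897653355909076 x@0 641.765186028008 x@122 654.3676095568277 [ 52.32022181  17.66806072  -1.89656744 -18.77450504 -32.25222041]
```

Call:
{"name": "send_rows", "arguments": {
  "commands": [
    [-1,[-1.6,0,4],0],
    [-1,[-1.6,0,8],0],
    [-1,[0,0,8],0],
    [-1,[0,0,8],0],
    [-1,[0,0,5.8],0],
    [-1,[0,0,0],0],
    [-1,[0,0,0],0],
    [-1,[0,0,0],0]
  ]
}}

```text
time_s: 11.9
position: [634.2, -51.6, 89.5]
eef_rot: [3.142, -0.0, -0.101]
wrist_force: [-0.2, -0.8, -3.5]
finger_gap: 0.205
```

Run:
```python
from h import *
s=cap('scene');d=cap('side');w=cap('wrist');q=bot.sense();print({k:q[k].round(3) if hasattr(q[k],'round') else q[k] for k in('position','eef_rot','wrist_force','ft_torque','finger_gap')})
f=lambda c:cv2.cvtColor(c['color'],cv2.COLOR_RGB2BGR)
o=np.zeros((600,800,3),np.uint8)
o[:300,:480]=cv2.resize(f(w),(480,300))
o[300:600,:500]=cv2.resize(f(s)[215:275,290:390],(500,300),interpolation=cv2.INTER_CUBIC)
o[300:600,500:]=cv2.resize(f(d)[125:185,320:380],(300,300),interpolation=cv2.INTER_CUBIC)
cv2.imwrite('pics/m5.png',o)
```

```text
{'position': array([634.612, -51.668,  90.017]), 'eef_rot': array([ 3.142e+00, -1.000e-03, -1.000e-01]), 'wrist_force': array([ 0.447, -0.892, -2.855]), 'ft_torque': array([-0.08 ,  0.009, -0.004]), 'finger_gap': 0.206698110233108}
```

View pics/m5.png

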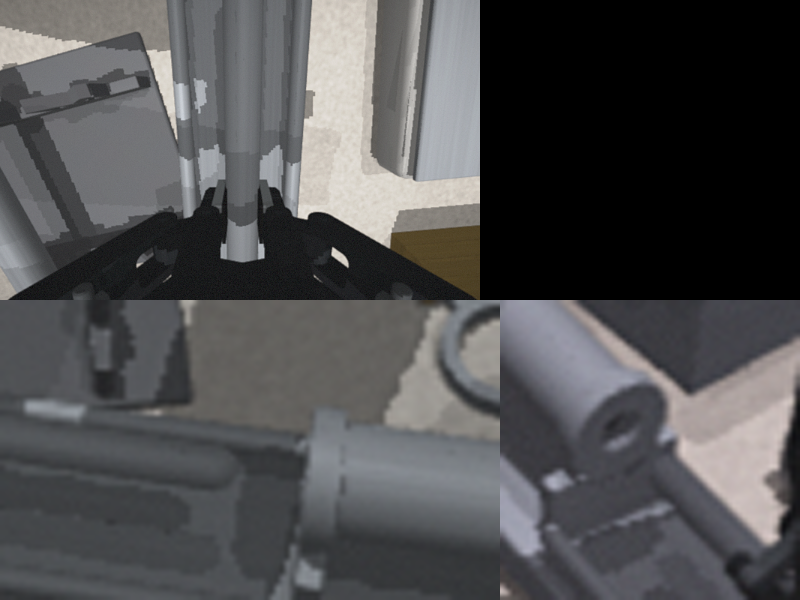

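Nose in scene ≈(338,249), end-face centre ≈(351.6,250); bore in side ≈(344.4,151.4). Nose and mouth look in line in the scene view. I'll re-measure bars against stem in the wrist picture at this height.

Run:
```python
from h import *
w=load('wrist');s=load('scene');d=load('side'); g=cv2.cvtColor(w['color'],cv2.COLOR_RGB2GRAY)
q=bot.sense();p=q['position'];a=np.array([.1004,.995,0]);n=p+[0,0,25.5]+a*145;print('nose pred',n.round(1),proj(s,n).round(1),proj(d,n).round(1))
for M in([651,122,115],[653,124,115]):print(proj(s,M).round(1),proj(d,M).round(1))
print('D bore',ray(d,344.4,151.4,115).round(1),'nose from S at z115',ray(s,338,249,115).round(1),'face S',ray(s,351.6,250,115).round(1))
for v in (20,70,200,250): print(v,' L',' '.join(map(str,g[v,226:262])),' SL',' '.join(map(str,g[v,288:308])),' SR',' '.join(map(str,g[v,338:358])),' R',' '.join(map(str,g[v,378:416])))
```

```text
nose pred [649.2  92.6 115.5] [337.9 248.3] [350.7 157.3]
[351.7 249.9] [343.8 150.9]
[352.6 250.8] [343.9 150.2]
D bore [651.1 119.8 115. ] nose from S at z115 [650.5  93.  115. ] face S [651.3 121.9 115. ]
20  L 103 104 106 113 112 116 124 125 129 124 119 114 110 106 105 99 102 94 91 85 75 86 97 94 96 99 95 96 95 96 104 109 110 106 110 107  SL 90 89 91 89 91 83 87 89 87 74 82 84 86 93 93 94 95 94 98 98  SR 105 104 106 105 102 99 102 100 94 98 97 90 86 92 96 93 103 109 111 107  R 97 99 98 89 88 90 92 91 89 89 95 84 76 74 79 90 92 99 102 103 107 113 113 114 120 125 128 122 118 113 108 107 111 104 99 90 108 183
70  L 219 165 108 99 110 108 109 113 117 119 126 127 128 125 118 116 113 109 110 102 95 96 86 77 78 74 92 99 97 99 97 95 94 95 103 106  SL 89 91 89 93 91 87 88 95 92 85 85 84 86 92 93 99 98 101 103 102  SR 111 111 110 107 104 107 101 100 99 96 90 87 93 99 97 97 108 113 110 119  R 96 95 93 96 91 93 85 81 81 76 75 82 85 91 101 101 107 108 113 112 119 128 125 127 126 122 117 114 115 115 106 99 96 161 205 215 214 211
200  L 114 117 115 114 117 120 119 117 113 104 97 80 86 91 94 101 103 107 108 105 105 107 104 104 100 101 102 95 94 88 87 77 80 80 96 100  SL 162 166 154 149 110 79 82 80 79 82 77 81 79 90 93 96 101 100 109 104  SR 114 108 107 105 100 100 100 92 87 99 100 98 99 98 100 99 101 104 103 95  R 81 81 80 79 75 81 88 87 93 98 98 96 101 102 106 105 105 107 103 101 102 99 94 100 150 198 208 206 209 202 199 202 201 199 201 197 195 195
250  L 104 103 106 104 103 106 101 103 103 100 104 103 105 101 100 111 120 133 141 145 147 154 156 164 161 160 147 141 151 155 148 138 116 102 86 78  SL 69 80 80 78 77 82 78 83 82 80 85 59 32 53 74 87 89 90 96 89  SR 98 100 95 95 95 95 88 53 31 74 82 78 82 79 81 83 81 82 79 80  R 73 86 101 119 131 142 149 154 162 169 185 189 187 182 173 169 165 159 150 136 121 188 219 212 208 202 197 197 197 198 200 199 202 200 202 201 210 208
```

Run:
```python
from h import *
w=load('wrist')
fit=lambda o,z:(lambda P:np.polyfit(P[:,1],P[:,0],1))(np.array([ray(w,u,v,z)[:2] for u,v in o]))
L=[(238.3,70),(247,200),(249.8,250)];R=[(402.5,20),(399.5,70),(392,200),(388.2,250)];S=[(323.5,20),(323.3,70),(323,200),(323,250)]
for z in(58,68):
  l,r=fit(L,z),fit(R,z);m=(l+r)/2;print(z,'sep',(r-l)[1].round(1),'mid slope',np.degrees(m[0]).round(2),'x@-50,0,122',np.polyval(m,[-50,0,122]).round(1))
s=fit(S,115.5);print('stem',np.degrees(s[0]).round(2),np.polyval(s,[-50,0,122]).round(1))
```

```text
58 sep 89.3 mid slope 5.94 x@-50,0,122 [632.6 637.8 650.5]
68 sep 84.6 mid slope 5.94 x@-50,0,122 [632.7 637.9 650.6]
stem 5.95 [634.8 640.  652.7]
```

Call:
{"name": "send_rows", "arguments": {
  "commands": [
    [-1,[-1,0,0],0],
    [-1,[-1,0,0],0],
    [-1,[0,-5,0],0],
    [-1,[0,-8,0],0],
    [-1,[0,-5,0],0],
    [-1,[0,-3,0],0],
    [-1,[0,0,0],0],
    [-1,[0,0,0],0],
    [-1,[0,0,0],0]
  ]
}}

```text
time_s: 12.8
position: [634.2, -30.4, 89.4]
eef_rot: [3.141, -0.0, -0.1]
wrist_force: [0.7, -1.0, -3.4]
finger_gap: 0.205
```

Call:
{"name": "send_rows", "arguments": {
  "commands": [
    [-1,[0,-2,0],0],
    [-1,[0,-2,0],0],
    [-1,[0,-2,0],0],
    [-1,[0,0,0],0],
    [-1,[0,0,0],0]
  ]
}}

```text
time_s: 13.22
position: [634.7, -24.4, 89.4]
eef_rot: [3.142, 0.0, -0.1]
wrist_force: [0.7, 0.2, -3.2]
finger_gap: 0.205
```

Call:
{"name": "send_rows", "arguments": {
  "commands": [
    [-1,[0,-2,0],0],
    [-1,[0,-2,0],0],
    [-1,[0,-2,0],0],
    [-1,[0,0,0],0],
    [-1,[0,0,0],0]
  ]
}}

```text
time_s: 13.63
position: [635.4, -18.3, 89.4]
eef_rot: [3.142, -0.0, -0.1]
wrist_force: [-0.4, -0.1, -2.9]
finger_gap: 0.207
```

Call:
{"name": "send_rows", "arguments": {
  "commands": [
    [-1,[0,-2,0],0],
    [-1,[0,-2,0],0],
    [-1,[0,0,0],0],
    [-1,[0,0,0],0]
  ]
}}

```text
time_s: 13.97
position: [635.7, -14.4, 89.4]
eef_rot: [3.142, 0.0, -0.1]
wrist_force: [0.1, -1.0, -3.1]
finger_gap: 0.206
```

Call:
{"name": "send_rows", "arguments": {
  "commands": [
    [-1,[0,-2,0],0],
    [-1,[0,-2,0],0],
    [-1,[0,0,0],0],
    [-1,[0,0,0],0]
  ]
}}

```text
time_s: 14.3
position: [636.1, -10.4, 89.4]
eef_rot: [3.142, 0.0, -0.1]
wrist_force: [0.0, -1.3, -2.9]
finger_gap: 0.204
```

Call:
{"name": "send_rows", "arguments": {
  "commands": [
    [-1,[0,-2,0],0],
    [-1,[0,-2,0],0],
    [-1,[0,0,0],0],
    [-1,[0,0,0],0]
  ]
}}

```text
time_s: 14.63
position: [636.5, -6.4, 89.4]
eef_rot: [3.142, 0.0, -0.1]
wrist_force: [0.3, 0.1, -2.8]
finger_gap: 0.204
```

Call:
{"name": "send_rows", "arguments": {
  "commands": [
    [-1,[0,-2,0],0],
    [-1,[0,-2,0],0],
    [-1,[0,-2,0],0],
    [-1,[0,0,0],0],
    [-1,[0,0,0],0]
  ]
}}

```text
time_s: 15.05
position: [637.1, -0.4, 89.4]
eef_rot: [3.141, 0.0, -0.1]
wrist_force: [-0.5, 0.2, -2.6]
finger_gap: 0.202
```

Call:
{"name": "send_rows", "arguments": {
  "commands": [
    [-1,[0,-2,0],0],
    [-1,[0,-2,0],0],
    [-1,[0,-2,0],0],
    [-1,[0,0,0],0],
    [-1,[0,0,0],0]
  ]
}}

```text
time_s: 15.47
position: [637.7, 5.5, 89.4]
eef_rot: [3.142, 0.0, -0.1]
wrist_force: [0.5, 0.1, -3.1]
finger_gap: 0.203
```

Call:
{"name": "send_rows", "arguments": {
  "commands": [
    [-1,[0,-2,0],0],
    [-1,[0,-2,0],0],
    [-1,[0,-2,0],0],
    [-1,[0,0,0],0],
    [-1,[0,0,0],0]
  ]
}}

```text
time_s: 15.88
position: [638.3, 10.2, 89.6]
eef_rot: [3.139, -0.0, -0.101]
wrist_force: [-2.0, -5.8, -1.7]
finger_gap: 0.206
```

Call:
{"name": "send_rows", "arguments": {
  "commands": [
    [-1,[0,-2,0],0],
    [-1,[0,-2,0],0],
    [-1,[0,-2,0],0],
    [-1,[0,0,0],0]
  ]
}}

```text
time_s: 16.22
position: [638.9, 15.7, 89.5]
eef_rot: [3.138, -0.0, -0.102]
wrist_force: [-0.8, -5.9, -2.4]
finger_gap: 0.207
```

Call:
{"name": "send_rows", "arguments": {
  "commands": [
    [-1,[0,-2,0],0],
    [-1,[0,-2,0],0],
    [-1,[0,-2,0],0],
    [-1,[0,-2,0],0],
    [-1,[0,0,0],0]
  ]
}}

```text
time_s: 16.63
position: [639.7, 23.7, 89.4]
eef_rot: [3.138, -0.0, -0.102]
wrist_force: [-0.7, -4.6, -3.4]
finger_gap: 0.203
```

Call:
{"name": "send_rows", "arguments": {
  "commands": [
    [-1,[0,-2,0],0],
    [-1,[0,-2,0],0],
    [-1,[0,-2,0],0],
    [-1,[0,-2,0],0],
    [-1,[0,0,0],0]
  ]
}}

```text
time_s: 17.05
position: [640.5, 31.6, 89.4]
eef_rot: [3.138, -0.0, -0.102]
wrist_force: [-0.3, -4.5, -2.7]
finger_gap: 0.204
```

Call:
{"name": "send_rows", "arguments": {
  "commands": [
    [-1,[0,-3,0],0],
    [-1,[0,-3,0],0],
    [-1,[0,-3,0],0],
    [-1,[0,-3,0],0],
    [-1,[0,-3,0],0],
    [-1,[0,0,0],0]
  ]
}}

```text
time_s: 17.55
position: [642.1, 47.0, 89.4]
eef_rot: [3.139, -0.0, -0.101]
wrist_force: [0.3, -4.3, -2.1]
finger_gap: 0.201
```

Call:
{"name": "send_rows", "arguments": {
  "commands": [
    [-1,[0,-3,0],0],
    [-1,[0,-3,0],0],
    [-1,[0,-3,0],0],
    [-1,[0,-3,0],0],
    [-1,[0,-3,0],0],
    [-1,[0,0,0],0]
  ]
}}

```text
time_s: 18.05
position: [643.5, 62.2, 89.4]
eef_rot: [3.14, 0.0, -0.101]
wrist_force: [-0.3, -3.8, -3.5]
finger_gap: 0.2
```

Call:
{"name": "send_rows", "arguments": {
  "commands": [
    [-1,[0,-3,0],0],
    [-1,[0,-3,0],0],
    [-1,[0,-3,0],0],
    [-1,[0,-3,0],0],
    [-1,[0,-3,0],0],
    [-1,[0,0,0],0]
  ]
}}

```text
time_s: 18.55
position: [645.1, 77.2, 89.3]
eef_rot: [3.14, -0.0, -0.101]
wrist_force: [1.1, -4.2, -2.6]
finger_gap: 0.205
```

Call:
{"name": "send_rows", "arguments": {
  "commands": [
    [-1,[0,-3,0],0],
    [-1,[0,-3,0],0],
    [-1,[0,-3,0],0],
    [-1,[0,-3,0],0],
    [-1,[0,-3,0],0],
    [-1,[0,-3,0],0],
    [-1,[0,0,0],0],
    [-1,[0,0,0],0]
  ]
}}

```text
time_s: 19.22
position: [646.9, 95.6, 89.3]
eef_rot: [3.141, 0.0, -0.101]
wrist_force: [0.4, -5.2, -3.0]
finger_gap: 0.202
```

Call:
{"name": "send_rows", "arguments": {
  "commands": [
    [-0.7,[0,0,0],0],
    [-0.4,[0,0,0],0],
    [0,[0,0,0],0],
    [0,[0,0,0],0],
    [0,[0,0,0],0],
    [0,[0,0,0],0],
    [0,[0,0,0],0]
  ]
}}

```text
time_s: 19.8
position: [647.1, 96.3, 89.7]
eef_rot: [-3.141, -0.0, -0.1]
wrist_force: [0.4, -0.8, -0.4]
finger_gap: 0.5
```

Call:
{"name": "send_rows", "arguments": {
  "commands": [
    [0,[0,0,-6],0],
    [0,[0,0,-12],0],
    [0,[0,0,-16],0],
    [0,[0,0,-18],0],
    [0,[0,0,-18],0],
    [0,[0,0,-10],0],
    [0,[0,0,0],0],
    [0,[0,0,0],0]
  ]
}}

```text
time_s: 20.47
position: [647.6, 95.9, 170.6]
eef_rot: [-3.141, -0.002, -0.1]
wrist_force: [0.7, -0.2, -0.1]
finger_gap: 0.499
```

Call:
{"name": "send_rows", "arguments": {
  "commands": [
    [0,[0,8,0],0],
    [0,[0,15,0],0],
    [0,[0,15,0],0],
    [0,[0,15,0],0],
    [0,[0,15,0],0],
    [0,[0,15,0],0],
    [0,[0,10,0],0],
    [0,[0,0,0],0],
    [0,[0,0,0],0],
    [0,[0,0,0],0]
  ]
}}

```text
time_s: 21.3
position: [637.6, 3.5, 169.5]
eef_rot: [-3.141, -0.0, -0.101]
wrist_force: [0.1, 0.7, -0.3]
finger_gap: 0.499
```

Run:
```python
from h import *
s=cap('scene');d=cap('side');w=cap('wrist');q=bot.sense();print({k:q[k].round(3) if hasattr(q[k],'round') else q[k] for k in('position','eef_rot','wrist_force','finger_gap')})
f=lambda c:cv2.cvtColor(c['color'],cv2.COLOR_RGB2BGR)
o=np.zeros((600,800,3),np.uint8)
o[:300,:480]=cv2.resize(f(w),(480,300))
o[300:600,:500]=cv2.resize(f(s)[205:283,250:380],(500,300),interpolation=cv2.INTER_CUBIC)
o[300:600,500:]=cv2.resize(f(d)[135:225,320:410],(300,300),interpolation=cv2.INTER_CUBIC)
cv2.imwrite('pics/m6.png',o)
```

```text
{'position': array([637.614,   4.094, 169.443]), 'eef_rot': array([-3.141, -0.   , -0.099]), 'wrist_force': array([-0.876, -0.594,  0.264]), 'finger_gap': 0.49879524147200976}
```

View pics/m6.png

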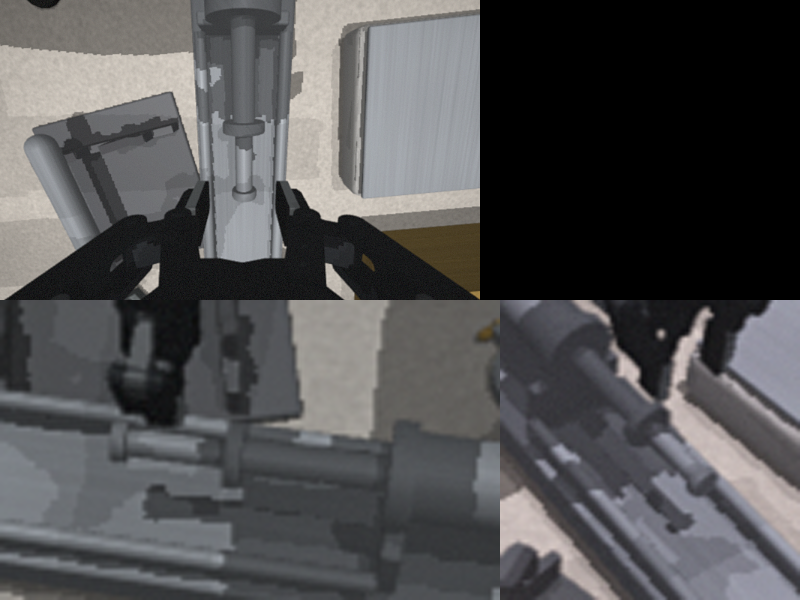

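The stem sits in the bore and the free end sags slightly. Neck middle: wrist ≈(324,216), scene ≈(294,243.5), side ≈(375.5,182). That was the last viewable picture.

Run:
```python
from h import *
s=load('scene');d=load('side');w=load('wrist')
print(tri([(s,(294.2,243.5)),(d,(375.5,182.1)),(w,(324,216))]))
for z in(108,111,115):print(z,ray(w,324,216,z).round(1),ray(s,294.2,243.5,z).round(1),ray(d,375.5,182.1,z).round(1),'shoulder front',ray(w,324,163,z).round(1),'button end',ray(w,324,266,z).round(1),'face top@145',ray(w,324,33,145).round(1))
```

```text
(array([ 6.388e+02, -4.000e-01,  1.077e+02]), array([ 0.8,  0.2, -3.3,  0.5,  0.8,  0.8]))
108 [6.382e+02 4.000e-01 1.080e+02] [638.5  -2.  108. ] [646.   -4.2 108. ] shoulder front [642.1  38.6 108. ] button end [634.3 -39.1 108. ] face top@145 [649.1 111.1 145. ]
111 [638.3   1.4 111. ] [640.1  -1.7 111. ] [643.8  -6.  111. ] shoulder front [642.1  39.1 111. ] button end [634.4 -37.6 111. ] face top@145 [649.1 111.1 145. ]
115 [638.4   2.7 115. ] [642.3  -1.3 115. ] [640.9  -8.3 115. ] shoulder front [642.1  39.7 115. ] button end [634.6 -35.5 115. ] face top@145 [649.1 111.1 145. ]
```

Call:
{"name": "send_rows", "arguments": {
  "commands": [
    [0,[0,1,10],0],
    [0,[0,0,18],0],
    [0,[0,0,18],0],
    [0,[0,0,16],0],
    [0,[0,0,12],0],
    [0,[0,0,7],0],
    [0,[0,0,4],0],
    [0,[0,0,0],0],
    [0,[0,0,0],0]
  ]
}}

```text
time_s: 22.2
position: [637.9, 2.4, 84.8]
eef_rot: [-3.142, -0.001, -0.1]
wrist_force: [-0.3, 0.6, 0.6]
finger_gap: 0.505
```

Call:
{"name": "send_rows", "arguments": {
  "commands": [
    [-0.3,[0,0,0],0],
    [-0.5,[0,0,0],0],
    [-1,[0,0,0],0],
    [-1,[0,0,0],0],
    [-1,[0,0,0],0],
    [-1,[0,0,0],0],
    [-1,[0,0,0],0]
  ],
  "squeeze": 70
}}

```text
time_s: 22.78
position: [637.8, 2.3, 84.7]
eef_rot: [3.142, -0.001, -0.101]
wrist_force: [0.8, -0.9, 1.2]
finger_gap: 0.159
```

Call:
{"name": "send_rows", "arguments": {
  "commands": [
    [-1,[0,0,-1],0],
    [-1,[0,0,-1],0],
    [-1,[0,0,0],0],
    [-1,[0,0,0],0]
  ]
}}

```text
time_s: 23.12
position: [637.5, 2.3, 86.3]
eef_rot: [3.141, -0.0, -0.101]
wrist_force: [1.4, -1.2, -0.6]
finger_gap: 0.156
```

Call:
{"name": "send_rows", "arguments": {
  "commands": [
    [-1,[0,0,-1],0],
    [-1,[0,0,-0.5],0],
    [-1,[0,0,0],0],
    [-1,[0,0,0],0]
  ]
}}

```text
time_s: 23.45
position: [637.3, 2.3, 87.8]
eef_rot: [3.141, 0.0, -0.101]
wrist_force: [1.3, 0.4, -0.7]
finger_gap: 0.16
```

Call:
{"name": "send_rows", "arguments": {
  "commands": [
    [-1,[0,-1.5,-0.5],0],
    [-1,[0,-1.5,0],0],
    [-1,[0,-2,0],0],
    [-1,[0,-2,0],0],
    [-1,[0,0,0],0]
  ]
}}

```text
time_s: 23.87
position: [637.7, 7.3, 88.3]
eef_rot: [3.137, 0.001, -0.102]
wrist_force: [-0.3, -4.9, -2.3]
finger_gap: 0.157
```

Call:
{"name": "send_rows", "arguments": {
  "commands": [
    [-1,[0,-2,0],0],
    [-1,[0,-2,0],0],
    [-1,[0,-2,0],0],
    [-1,[0,-2,0],0],
    [-1,[0,0,0],0]
  ]
}}

```text
time_s: 24.28
position: [638.5, 15.2, 88.3]
eef_rot: [3.137, 0.001, -0.102]
wrist_force: [0.5, -5.6, -2.3]
finger_gap: 0.157
```

Call:
{"name": "send_rows", "arguments": {
  "commands": [
    [-1,[0,-3,0],0],
    [-1,[0,-3,0],0],
    [-1,[0,-3,0],0],
    [-1,[0,-3,0],0],
    [-1,[0,-3,0],0],
    [-1,[0,0,0],0]
  ]
}}

```text
time_s: 24.78
position: [640.1, 30.6, 88.4]
eef_rot: [3.138, 0.0, -0.101]
wrist_force: [0.1, -2.9, -1.8]
finger_gap: 0.158
```

Call:
{"name": "send_rows", "arguments": {
  "commands": [
    [-1,[0,-3,0],0],
    [-1,[0,-3,0],0],
    [-1,[0,-3,0],0],
    [-1,[0,-3,0],0],
    [-1,[0,-3,0],0],
    [-1,[0,0,0],0]
  ]
}}

```text
time_s: 25.28
position: [641.7, 45.7, 88.4]
eef_rot: [3.138, 0.0, -0.101]
wrist_force: [0.6, -3.7, -0.3]
finger_gap: 0.159
```

Call:
{"name": "send_rows", "arguments": {
  "commands": [
    [-1,[0,-3,0],0],
    [-1,[0,-3,0],0],
    [-1,[0,-3,0],0],
    [-1,[0,-3,0],0],
    [-1,[0,0,0],0]
  ]
}}

```text
time_s: 25.7
position: [643.0, 58.0, 88.4]
eef_rot: [3.139, 0.0, -0.101]
wrist_force: [1.1, -3.6, -1.0]
finger_gap: 0.157
```

Call:
{"name": "send_rows", "arguments": {
  "commands": [
    [-1,[0,-2,0],0],
    [-1,[0,-2,0],0],
    [-1,[0,-2,0],0],
    [-1,[0,-2,0],0],
    [-1,[0,-2,0],0],
    [-1,[0,-2,0],0],
    [-1,[0,0,0],0]
  ]
}}

```text
time_s: 26.28
position: [644.2, 69.7, 88.4]
eef_rot: [3.138, 0.0, -0.101]
wrist_force: [0.2, -4.3, -1.0]
finger_gap: 0.156
```

Call:
{"name": "send_rows", "arguments": {
  "commands": [
    [-1,[0,-1,0],0],
    [-1,[0,-1,0],0],
    [-1,[0,-1,0],0],
    [-1,[0,-1,0],0],
    [-1,[0,0,0],0]
  ]
}}

```text
time_s: 26.7
position: [644.6, 73.3, 88.5]
eef_rot: [3.138, 0.0, -0.101]
wrist_force: [0.7, -5.8, -0.7]
finger_gap: 0.156
```

Call:
{"name": "send_rows", "arguments": {
  "commands": [
    [-1,[0,-1,0],0],
    [-1,[0,-1,0],0],
    [-1,[0,-1,0],0],
    [-1,[0,0,0],0]
  ]
}}

```text
time_s: 27.03
position: [644.9, 75.9, 88.5]
eef_rot: [3.137, 0.0, -0.102]
wrist_force: [0.3, -7.0, -0.4]
finger_gap: 0.157
```

Call:
{"name": "send_rows", "arguments": {
  "commands": [
    [-1,[0,-1,0],0],
    [-1,[0,-1,0],0],
    [-1,[0,0,0],0]
  ]
}}

```text
time_s: 27.28
position: [645.0, 77.8, 88.5]
eef_rot: [3.137, 0.0, -0.102]
wrist_force: [0.7, -7.6, 0.3]
finger_gap: 0.157
```

Call:
{"name": "send_rows", "arguments": {
  "commands": [
    [-1,[0,-1,0],0],
    [-1,[0,-1,0],0],
    [-1,[0,0,0],0]
  ]
}}

```text
time_s: 27.53
position: [645.2, 79.9, 88.4]
eef_rot: [3.137, 0.0, -0.102]
wrist_force: [1.3, -7.4, -0.1]
finger_gap: 0.162
```

Call:
{"name": "send_rows", "arguments": {
  "commands": [
    [-1,[0,-1,0],0],
    [-1,[0,-1,0],0],
    [-1,[0,0,0],0]
  ]
}}

```text
time_s: 27.78
position: [645.4, 81.8, 88.4]
eef_rot: [3.137, 0.0, -0.102]
wrist_force: [-0.3, -6.9, -0.4]
finger_gap: 0.158
```

Call:
{"name": "send_rows", "arguments": {
  "commands": [
    [-1,[0,-1,0],0],
    [-1,[0,-1,0],0],
    [-1,[0,0,0],0]
  ]
}}

```text
time_s: 28.03
position: [645.7, 83.1, 88.4]
eef_rot: [3.135, -0.0, -0.101]
wrist_force: [0.2, -9.6, -0.9]
finger_gap: 0.158
```

Call:
{"name": "send_rows", "arguments": {
  "commands": [
    [-1,[0,-1,0],0],
    [-1,[0,0,0],0],
    [-1,[0,0,0],0]
  ]
}}

```text
time_s: 28.28
position: [645.7, 83.1, 88.4]
eef_rot: [3.133, 0.0, -0.102]
wrist_force: [0.6, -10.9, -0.1]
finger_gap: 0.158
```

Call:
{"name": "send_rows", "arguments": {
  "commands": [
    [-1,[0,-1,0],0],
    [-1,[0,-1,0],0],
    [-1,[0,0,0],0],
    [-1,[0,0,0],0]
  ]
}}

```text
time_s: 28.62
position: [645.6, 83.1, 88.3]
eef_rot: [3.129, 0.0, -0.103]
wrist_force: [-0.8, -16.3, 0.5]
finger_gap: 0.16
```

Call:
{"name": "send_rows", "arguments": {
  "commands": [
    [-1,[0,1,0],0],
    [-1,[0,1,0],0],
    [-1,[0,0,0],0],
    [-0.7,[0,0,0],0],
    [-0.4,[0,0,0],0],
    [0,[0,0,0],0],
    [0,[0,0,0],0],
    [0,[0,0,0],0],
    [0,[0,0,0],0]
  ]
}}

```text
time_s: 29.37
position: [645.9, 87.7, 88.6]
eef_rot: [-3.141, 0.0, -0.1]
wrist_force: [0.4, -0.5, 0.4]
finger_gap: 0.499
```

Call:
{"name": "send_rows", "arguments": {
  "commands": [
    [0,[0,0,-6],0],
    [0,[0,0,-12],0],
    [0,[0,0,-16],0],
    [0,[0,0,-18],0],
    [0,[0,0,-18],0],
    [0,[0,0,-18],0],
    [0,[0,0,-10],0],
    [0,[0,0,0],0],
    [0,[0,0,0],0]
  ]
}}

```text
time_s: 30.12
position: [646.6, 87.0, 187.5]
eef_rot: [-3.141, -0.002, -0.1]
wrist_force: [-0.0, 0.2, -1.4]
finger_gap: 0.498
```

Call:
{"name": "send_rows", "arguments": {
  "commands": [
    [0,[0,10,0],0],
    [0,[0,20,0],0],
    [0,[0,20,0],0],
    [0,[0,20,0],0],
    [0,[0,15,0],0],
    [0,[0,5,0],0],
    [0,[0,0,0],0],
    [0,[0,0,0],0]
  ]
}}

```text
time_s: 30.78
position: [636.6, -2.6, 185.8]
eef_rot: [-3.141, 0.001, -0.101]
wrist_force: [0.1, -0.5, -0.2]
finger_gap: 0.501
```

Run:
```python
from h import *
s=cap('scene');w=cap('wrist');q=bot.sense();print(q['position'],q['wrist_force'])
M=np.array([651,122.,115]);a=np.array([.1004,.995,0])
pr=lambda c,k,z=0:proj(c,M+a*k+[0,0,z]).round(1)
print('wrist exp: face top',pr(w,0,30),'shoulder back top',pr(w,-10,19),'mid',pr(w,-10),'button end',pr(w,-75),'button front',pr(w,-66))
g=cv2.cvtColor(w['color'],cv2.COLOR_RGB2GRAY)
c=int(pr(w,-40)[0]);print('col',c);print(g[0:260,c-1:c+2].mean(1).round().astype(int).tolist())
c2=c+20;print('col',c2,g[0:200,c2-1:c2+2].mean(1).round().astype(int).tolist())
```

```text
[636.91805997  -1.86503726 186.20302362] [-0.57475226 -0.00448753  0.12054232]
wrist exp: face top [325.6   5.6] shoulder back top [325.4  30.7] mid [325.2  38. ] button end [325.1 139.6] button front [325.1 126.5]
col 325
[111, 111, 113, 110, 108, 112, 112, 80, 57, 61, 61, 60, 58, 59, 72, 74, 76, 85, 83, 80, 85, 98, 107, 105, 107, 104, 106, 107, 103, 107, 108, 98, 79, 60, 60, 62, 70, 82, 87, 84, 88, 85, 102, 109, 113, 112, 112, 113, 112, 113, 111, 113, 115, 113, 111, 114, 114, 113, 113, 113, 111, 115, 114, 115, 114, 112, 113, 113, 112, 113, 113, 109, 110, 112, 111, 113, 114, 115, 115, 112, 114, 114, 112, 114, 113, 114, 113, 113, 112, 113, 114, 113, 113, 113, 114, 110, 113, 114, 114, 114, 113, 110, 111, 113, 111, 111, 113, 114, 112, 111, 113, 112, 113, 114, 111, 112, 112, 111, 113, 111, 112, 110, 111, 113, 111, 112, 113, 112, 93, 98, 110, 111, 113, 109, 109, 106, 107, 106, 103, 108, 103, 93, 91, 99, 104, 103, 102, 94, 94, 141, 155, 154, 154, 154, 158, 161, 162, 160, 162, 160, 162, 161, 161, 153, 149, 148, 149, 148, 150, 149, 149, 150, 151, 148, 148, 149, 149, 150, 149, 150, 151, 150,
[... 613 characters left out ...]
9, 70, 71, 71, 70, 72, 73, 76, 74, 82, 88, 85, 85, 87, 87, 83, 86, 96, 101, 98, 102, 99, 103, 101, 103, 101, 101, 103, 101, 102, 101, 101, 99, 103, 101, 102, 102, 102, 101, 101, 102, 100, 101, 101, 100, 100, 100, 103, 103, 101, 101, 102, 100, 104, 102, 101, 102, 102, 101, 101, 102, 99, 103, 100, 102, 102, 101, 101, 101, 101, 100, 102, 101, 102, 97, 95, 96, 96, 96, 95, 96, 95, 97, 100, 99, 102, 100, 101, 101, 101, 100, 103, 100, 99, 100, 100, 145, 161, 160, 160, 158, 160, 158, 159, 157, 159, 156, 151, 146, 148, 145, 147, 146, 146, 147, 149, 148, 148, 146, 148, 147, 147, 148, 147, 147, 146, 148, 148, 149, 147, 149, 147, 148, 149, 147, 148, 149, 149, 149, 147, 148, 148, 148, 149, 149, 149, 149]
```

The measured face edge, shoulder and button rows in the wrist picture match the seated geometry to within about 0.5 px, and the robot is clear. I'm handing in.

```bash
python3 -c "
from h import *
print(bot.finish_job(), bot.sense()['time_s'])"
```

```text
the job is handed in; nothing more can be done
the job is handed in; nothing more can be done
```

The slim plunger is fully home in the cylinder with its shoulder against the end face. I handed the job in at about 31 s of robot time, with the gripper open and clear.

- **First grip:** I took the plunger from the rack by its stem and eased it about 118 mm into the bore. Readings showed 4–6 N of seal drag and almost no side force. Then I let go.
- **Second grip:** I gripped the neck, lifted it about 4 mm to take out the sag, and pushed in small steps at 3–8 N.
- **Seating:** The plunger stopped firmly at y = 83 mm, where the shoulder was expected to meet the face. I pressed it to 16 N, eased off and released.
- **Last check:** In the final wrist picture, the distances from end face to shoulder and to button matched the seated geometry to about 0.5 px. I read these from pixel values only, because the picture viewing limit was used up.
- **What disagreed:**
  - The fingertips stood about 25 mm higher than the interface text implied, so the first closing shut on nothing above the stem. I corrected for this with the cameras.
  - The second closing gave a doubtful reading, so I gripped again 7 mm lower.
  - The side camera's position for the neck was up to 10 mm off from the other views, so I went by the wrist camera and the arm's own position.
- **Other objects:** I did not touch the thick plunger or anything else on the bench.

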